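# Stand a specimen canister on its heavy end

## Robot

A 6-joint arm with a two-finger parallel gripper is mounted at the origin on the work surface. World frame = base frame: x ahead of the robot, y to its left, z up, the work surface at z = 0. Lengths are in m, angles in rad, forces in N, time in s.
With the tool pointing down it reaches from about 0.3 to 0.875 m from the base axis. Payload 6.4 kg.
Tool frame: the origin (TCP) lies between the finger pads; the fingertips stand 11 mm ahead of it and the grasp point (between the pads) lies 8 mm behind it; z points along the fingers, x is the direction in which the jaws open and shut, and the axes are right-handed (so a half turn about z gives the same grasp; the last joint's range is limited). The gripper opens to 88 mm and grips with 3 to 60 N. Pads are 18 mm wide; open, the fingers measure 123 mm over their backs; the gripper's body (75 mm by 187 mm) begins 45 mm behind the grasp point.
Start: joints at [-1.327, 0.181, 1.607, -0, 1.354, -0.206], TCP at [0.25, -0.518, 0.25] pointing down, gripper open.
Joint ranges: [-2.99, 2.99], [-0.89, 2.07], [0.3, 2.58], [-1.14, 4.28], [0, 2.63], [-3.12, 3.12]. Speed limits (rad/s): [2.57, 2.57, 3.01, 3.14, 3.14, 3.14].

## Interface

Orientations are given as a unit quaternion [x, y, z, w].
In Python, from plant import robot gives the robot as it stands.
- The arm moves only by the tool jog_arm, never from a script. Its argument "commands" is a list that holds one entry, the list of rows, each a list of 4 numbers: the shift along the tool's x, y, z in mm, then the turn about the tool's z in rad. A call has 1 to 8 rows; each row shifts and turns the commanded pose from where the row before left it, along the tool's axes as they then stand; what a row does not reach is not made up. A row lasts 1/8 s, in which the tool goes at most 62.5 mm and 10.7 degrees, less where a joint would pass 70% of its speed; a pose out of reach is approached as far as the arm can. A call with a gripper value outside its range is refused whole. "jaw" is the closure, from -1 (fully open) to 1 (shut), so that 0 is half open, set as the call begins (left out, the last holds). The fingers move at their own pace and stop on an object; "squeeze" is the grip in N (left out, the last holds). Time passes only in rows, so rows that do not move let the fingers close. It gives the time, the measured TCP pose, the force and the opening at its end, in the units of the state.
- robot.state(): the state, without advancing time (a new reading comes with each control period).
- robot.grab_frame(name): name is "side" or "top" or "wrist"; returns (picture, depth): 420x560x3 uint8, red, green, blue; 420x560 float32, m along the optical axis (not along the pixel's ray), 0 where there is no reading.
- robot.camera_params(name): a dict with "camera_matrix" (3x3 intrinsics, pixels), "R" (3x3) and "t" (3): a world point X has camera coordinates R X + t. Camera axes: x right, y down, z forward; pixel columns grow to the right and rows downward; lengths in m; the calibration is good to about 2 mm. A picture is of the moment at which its call begins: read the wrist's pose just before it. camera_params takes no time and is no camera call; for the wrist camera it gives the pose at the moment of the call.
- robot.hand_in(): hands the job in, once; it reports no verdict.
The state is a dict: "t": time; "q": joint angles; "joint_vel": joint speeds; "joint_efforts": joint torques, N m; "ee_pos": TCP position; "ee_rot": TCP orientation; "wrist_force": force on the tool from outside, world axes, zero at the start; "torque": the same for the moment, N m; "gripper_width": opening from 0.0 (shut) to 1.0 (fully open).
Only numpy, scipy, OpenCV 4.12 (cv2) and the standard library are available. Lean on these libraries where they do the work, as an engineer would, in place of code of your own. Each camera call takes 0.05 s, during which the arm holds its last target.

## Task

The orange specimen canister lying on its side holds a piece of iron meteorite packed at one end and only foam at the other, and both ends look alike. Lift it clear to find out from the way it tips which end is the heavy one, then set it down gently, upright and heavy end down, in the empty white tray, let go, and leave the other things on the table where they are.

Things in the scene. Friction and masses are not known exactly. Their poses are not given: they have to be found in the camera images.
- canister_mid (a point): centre of the loose canister lying on the mat: on the tube's axis at mid-length, 24 mm above the mat as it lies, 60 mm above its foot when standing; x axis along the tube (either end may be heavy). Orange tube 42 mm thick, 120 mm long over both black hexagonal caps (48 mm across flats, 55 mm over corners); at mid-length a smooth domed black collar, 47 mm across, 20 mm wide
- tray_in (a point): centre of the inner floor of the empty shallow white plastic tray, 160 mm square outside, 20 mm high, walls and floor 4 mm thick; the floor is 7 mm above the table and the rim 16 mm above the floor; x and y axes run along its sides. It is fixed to the table
- canister: the same canister, 0.38 to 0.52 kg; origin on its underside as it lies. Centre of mass about 27 mm from the middle, towards the heavy end. Gripped across the domed collar with 20 N it pivots between the fingers: when lifted, the heavy end sinks until the light end meets the palm or the tube hangs upright; 40 N or more holds it fast. Stood on its heavy end it rights itself from a 20 degree lean
- canister_b: bystander: a like canister standing upright at the back of the mat, 120 mm tall; origin at its foot
- canister_c: bystander: another like canister standing upright at the back of the mat, 120 mm tall; origin at its foot
- petri: bystander: loose shallow glass dish, 90 mm across, 16 mm high; origin at its foot
- loupe: bystander: loose black hand lens lying flat, 145 mm long, 12 mm high; origin under the centre of its lens
- forceps: bystander: loose steel forceps, 130 mm long, 8 mm high; origin under the middle
- vial_a: bystander: loose upright glass vial with a white cap, 26 mm across, 60 mm tall; origin at its foot
- vial_b: bystander: another such vial, 26 mm across, 60 mm tall; origin at its foot
Not all that is in view belongs to the job. Leave any yellow look-alike of the part that bears tray_in alone.

How it is judged:
By the outcome, as a careful person would: the job done as asked, in the order asked, and still so for the second after the job is handed in, with the robot touching nothing.
It also fails if it takes over 45 s, if anything falls off the work surface, if the arm or the gripper's body presses on something with over 40 N, if the wrist force passes 120 N, or if a joint passes its speed limit or range.

## Working session

There is one attempt and no reset: what is moved stays moved. The work goes in short steps, Python scripts to look and compute and a tool call to move; the robot and the scene stay as the last step left them, time stands still between calls to the robot, and variables do not carry over. Pictures are saved under pics/ and viewed, and the job is handed in when it is done.

Besides the shell and the picture viewer there is one more tool, called after "Call:" by a JSON object that holds its "api" and its "payload". jog_arm: Moves the arm, as the interface text tells. Its arguments: {"type":"object","properties":{"commands":{"type":"array"},"jaw":{"type":"number"},"squeeze":{"type":"number"}},"required":["commands"]}

```bash
mkdir -p pics; ls; cat > h.py <<'E'
from plant import robot
import numpy as np, cv2
def shot(n,fn):
    p=robot.camera_params(n); im,d=robot.grab_frame(n)
    cv2.imwrite(f'pics/{fn}.png',im[:,:,::-1]); np.savez(f'pics/{fn}.npz',im=im,d=d,K=p['camera_matrix'],R=p['R'],t=p['t'])
    return im,d,p
def load(fn):
    z=np.load(f'pics/{fn}.npz'); return z['im'],z['d'],z['K'],z['R'],z['t']
def pt(fn,u,v,z=None):
    im,d,K,R,t=load(fn)
    r=np.linalg.inv(K)@np.array([u,v,1.0])
    if z is None: return R.T@(r*d[int(v),int(u)]-t)
    o=-R.T@t; w=R.T@r; return o+w*(z-o[2])/w[2]
def cloud(fn):
    im,d,K,R,t=load(fn); v,u=np.mgrid[:d.shape[0],:d.shape[1]]
    c=np.stack([(u-K[0,2])/K[0,0]*d,(v-K[1,2])/K[1,1]*d,d],-1)
    return (c-t)@R
E
python3 - <<'E'
from h import *
shot('top','top0');shot('side','side0');print(robot.state())
E
```

```text
pics
{'t': 0.1, 'q': array([-1.32728810e+00,  1.81453538e-01,  1.60790116e+00, -1.95464857e-05,
        1.35381338e+00, -2.06305605e-01]), 'joint_vel': array([-0.00050593, -0.00161521, -0.00193807,  0.00144714, -0.00048915,
       -0.00065618]), 'joint_efforts': array([ 3.77112056e-04, -4.34828138e+01, -3.42696548e+01,  7.04871397e-02,
        3.40996147e-02, -3.57793760e-05]), 'ee_pos': array([ 0.24990092, -0.51733527,  0.24891096]), 'ee_rot': array([ 8.46994924e-01, -5.31600393e-01, -5.73883207e-04, -5.39669924e-04]), 'wrist_force': array([-0.23002937,  0.61788613, -0.60586848]), 'torque': array([-0.01245292,  0.01807571, -0.02874314]), 'gripper_width': 1.000395614974421}
```

View pics/top0.png

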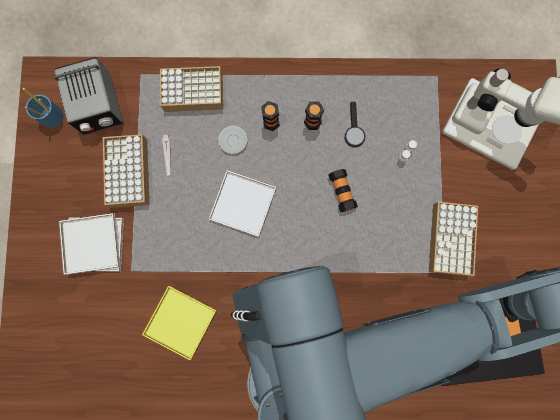

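View pics/side0.png

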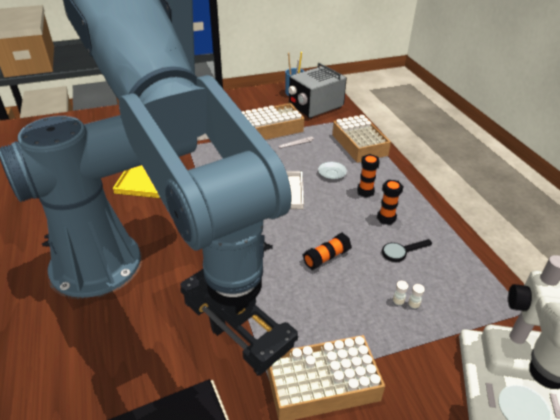

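The top view shows the canister at about (343,190), the white tray at (243,204), the yellow look-alike at (180,322), and the upright canisters at (270,115) and (314,115). Next I'll measure these.

```bash
python3 - <<'E'
from h import *
im,d,K,R,t=load('top0'); c=cloud('top0')
print('cam',-R.T@t, K[0,0])
f=np.array([*c[195:215,235:250].reshape(-1,3)]);print('floor',f.mean(0))
# tray: white pixels
hsv=cv2.cvtColor(im,cv2.COLOR_RGB2HSV)
m=((hsv[...,1]<30)&(hsv[...,2]>190)).astype(np.uint8); m[:160]=0;m[240:]=0;m[:,:200]=0;m[:,290:]=0
p=c[...,:2][m>0].astype(np.float32);print('tray rect',cv2.minAreaRect(p))
print('zrange tray',np.percentile(c[...,2][m>0],[1,50,99]))
print('paper',c[243,92],c[225,62],c[270,118])
# canister: heights
print('mat z',np.median(c[200:240,300:320,2]))
mm=np.zeros(d.shape,bool);mm[160:222,320:365]=True
z=c[...,2];mm&=z>0.015
q=c[mm];ax=cv2.minAreaRect(q[:,:2].astype(np.float32));print('can',ax,np.percentile(z[mm],[50,90,99]))
for s in [(343,190),(270,105),(314,105),(232,139),(355,135),(412,145),(405,155)]: print(s,c[s[1],s[0]])
big=cv2.resize(im[150:240,200:380],None,fx=4,fy=4,interpolation=cv2.INTER_CUBIC);cv2.imwrite('pics/crop.png',big[:,:,::-1])
E
```

```text
cam [ 0.28099155 -0.00159603  1.56158951] 517.982913264765
floor [0.52247573 0.1404504  0.01174186]
tray rect ((0.4744347333908081, 0.07565222680568695), (0.36447036266326904, 0.20177105069160461), 50.73739242553711)
zrange tray [-0.0012692   0.00690141  0.02678159]
paper [0.40266056 0.5832271  0.02363511] [0.45507926 0.67223854 0.03228356] [0.3233346  0.5025256  0.02137216]
mat z 0.0021851794050810093
can ((0.4439757466316223, -0.11917208135128021), (0.1132291629910469, 0.3856567144393921), 70.5557861328125) [0.04523784 0.05255491 1.56158951]
(343, 190) [ 0.56154622 -0.16185363  0.04987102]
(270, 105) [0.79744324 0.05448752 0.12089804]
(314, 105) [ 0.79832233 -0.07294271  0.12016537]
(232, 139) [0.72913774 0.1757766  0.00373195]
(355, 135) [ 0.74066778 -0.20438296  0.0142273 ]
(412, 145) [ 0.69766684 -0.36851873  0.05795232]
(405, 155) [ 0.66381819 -0.3440123   0.06996813]
```

View pics/crop.png

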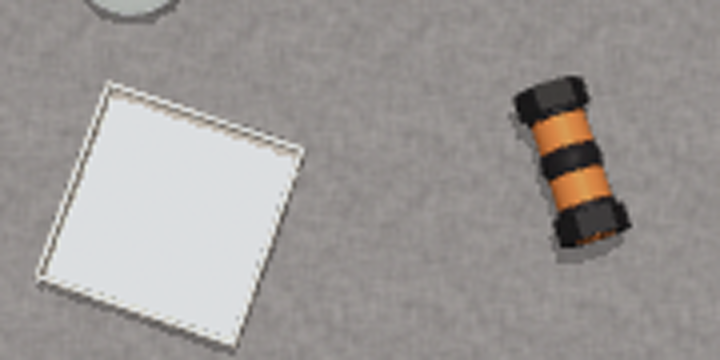

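```bash
python3 - <<'E'
from h import *
im,d,K,R,t=load('top0'); c=cloud('top0')
cs=[pt('top0',200+u/4,150+v/4,0.023) for u,v in [(108,82),(303,148),(236,350),(38,280)]]
cs=np.array(cs);print(cs,cs.mean(0));
for i in range(4): e=cs[(i+1)%4]-cs[i];print(np.linalg.norm(e),np.degrees(np.arctan2(e[1],e[0]))%90)
z=c[...,2];mm=np.zeros(d.shape,bool);mm[160:222,320:365]=True
mm&=(z>0.015)&(z<0.07)&(d>0)
q=c[mm];r=cv2.minAreaRect(q[:,:2].astype(np.float32));print('can',r)
u,v=np.where(mm)[::-1]; 
q2=q[q[:,2]>0.035]; m=q2[:,:2].mean(0);w,V=np.linalg.eigh(np.cov((q2[:,:2]-m).T));a=V[:,1];print(m,a,np.degrees(np.arctan2(a[1],a[0])))
# pixel estimates, axis z~.03
for n,(uu,vv,zz) in dict(collar=(571,158,.045),end1=(552,98,.045),end2=(592,220,.045),oj1=(563,128,.04),oj2=(580,187,.04)).items(): print(n,pt('top0',200+uu/4,150+vv/4,zz))
s=robot.state();from scipy.spatial.transform import Rotation as Ro;print(Ro.from_quat(s['ee_rot']).as_matrix())
E
```

```text
[[0.62496984 0.18674309 0.023     ]
 [0.5747576  0.0383597  0.023     ]
 [0.42152904 0.08697249 0.023     ]
 [0.47333699 0.23582174 0.023     ]] [0.52364837 0.13697426 0.023     ]
0.15664897516947346 71.3044217461903
0.16075508172396663 72.39801869315781
0.15760762073490286 70.80921557631918
0.15937765701534923 72.06491158675799
can ((0.56532222032547, -0.16288915276527405), (0.12116909772157669, 0.05703505128622055), 17.5331974029541)
[ 0.56454569 -0.1612646 ] [-0.95359376 -0.30109623] -162.47654277165955
collar [ 0.5639586 -0.1616415  0.045    ]
end1 [ 0.60944757 -0.14790831  0.045     ]
end2 [ 0.51735855 -0.17672387  0.045     ]
oj1 [ 0.58766832 -0.15641632  0.04      ]
oj2 [ 0.54296938 -0.16865072  0.04      ]
[[ 4.34801386e-01 -9.00526288e-01 -3.98374840e-04]
 [-9.00525050e-01 -4.34801462e-01  1.52434845e-03]
 [-1.54592982e-03 -3.04042296e-04 -9.99998759e-01]]
```

Call:
{"api": "jog_arm", "payload": {"commands": [[[-20, -48, 0, 0], [-20, -48, 0, 0], [-20, -48, 0, 0], [-20, -48, 0, 0], [-20, -48, 0, 0], [-20, -48, 0, 0], [-20, -48, 0, 0], [-20, -48, 0, 0]]], "jaw": -1, "squeeze": 20}}

```text
t: 1.1
ee_pos: [0.527, -0.2052, 0.2494]
ee_rot: [0.847, -0.532, -0.0, 0.0]
wrist_force: [1.0, -0.7, 0.1]
gripper_width: 0.999
```

Call:
{"api": "jog_arm", "payload": {"commands": [[[-23, -54, 0, 0], [0, 0, 30, 0.145], [0, 0, 20, 0], [0, 0, 0, 0]]]}}

```text
t: 1.6
ee_pos: [0.5636, -0.1616, 0.1974]
ee_rot: [0.806, -0.591, -0.002, 0.0]
wrist_force: [-0.3, -1.0, -0.3]
gripper_width: 0.999
```

```bash
cat >> h.py <<'E'
from scipy.spatial.transform import Rotation as Ro
def totool(target,yaw=None):
    s=robot.state();M=Ro.from_quat(s['ee_rot']).as_matrix()
    dv=M.T@(np.array(target)-s['ee_pos'])*1000
    a=np.degrees(np.arctan2(M[1,0],M[0,0]))
    print('t',round(s['t'],2),'pos',s['ee_pos'].round(4),'xdeg',a.round(2),'shift mm',dv.round(1),'F',s['wrist_force'].round(1),'w',round(s['gripper_width'],3))
    if yaw is not None: print('turn',np.radians(a-yaw).round(4))
E
python3 - <<'E'
from h import *
totool([.565,-.162,.019],-72.5)
shot('wrist','w1')
E
```

```text
t 1.6 pos [ 0.5636 -0.1616  0.1974] xdeg -72.51 shift mm [  1.4  -1.8 178.4] F [-0.3 -1.  -0.3] w 0.999
turn -0.0001
```

View pics/w1.png

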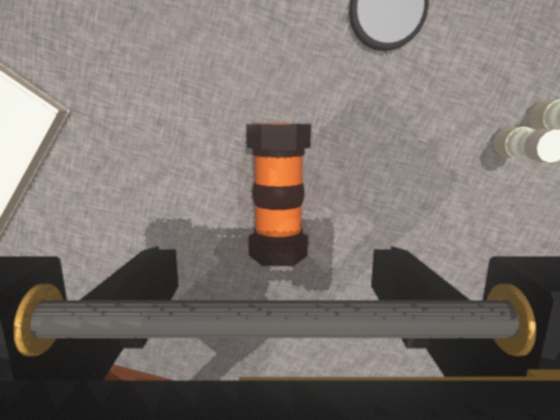

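The wrist view shows the canister well aligned, with the collar centre at about (278,193) and the caps at (278,137) and (278,248).

```bash
python3 - <<'E'
from h import *
c=cloud('w1')
m=(c[...,2]>.03)&(c[...,2]<.07); m[:,:235]=0;m[:,320:]=0;m[:115]=0;m[270:]=0
q=c[m];print(len(q),cv2.minAreaRect(q[:,:2].astype(np.float32)),np.percentile(q[:,2],[50,95,99]))
for a in [(278,193),(278,130),(278,245),(200,150)]: print(a,pt('w1',*a).round(4), pt('w1',*a,0.05).round(4))
# collar edges, z .0265 silhouette
print(pt('w1',252,193,.03),pt('w1',305,193,.03))
E
```

```text
7220 ((0.5654234290122986, -0.1622900366783142), (0.12017805874347687, 0.05246689170598984), 17.402915954589844) [0.0464502  0.05106783 0.05172596]
(278, 193) [ 0.5699 -0.1608  0.0495] [ 0.57   -0.1608  0.05  ]
(278, 130) [ 0.6183 -0.1454  0.0502] [ 0.6183 -0.1454  0.05  ]
(278, 245) [ 0.5268 -0.1744  0.051 ] [ 0.5265 -0.1745  0.05  ]
(200, 150) [ 0.5777 -0.0822  0.0028] [ 0.5847 -0.0906  0.05  ]
[ 0.55902961 -0.14023386  0.03      ] [ 0.57310066 -0.1849076   0.03      ]
```

Call:
{"api": "jog_arm", "payload": {"commands": [[[0, -3, 40, 0], [0, 0, 45, 0], [0, 0, 45, 0], [0, 0, 30, 0], [0, 0, 14, 0], [0, 0, 4, 0], [0, 0, 0, 0]]]}}

```text
t: 2.52
ee_pos: [0.5687, -0.1622, 0.023]
ee_rot: [0.806, -0.592, 0.001, -0.0]
wrist_force: [-0.4, 0.5, 0.5]
gripper_width: 0.999
```

Call:
{"api": "jog_arm", "payload": {"commands": [[[0, 0, 0, 0], [0, 0, 0, 0], [0, 0, 0, 0], [0, 0, 0, 0], [0, 0, 0, 0], [0, 0, 0, 0]]], "jaw": 1, "squeeze": 20}}

```text
t: 3.28
ee_pos: [0.5679, -0.1619, 0.0219]
ee_rot: [0.806, -0.592, 0.0, 0.0]
wrist_force: [-0.4, 0.0, 0.9]
gripper_width: 0.52
```

Call:
{"api": "jog_arm", "payload": {"commands": [[[0, 0, -8, 0], [0, 0, -16, 0], [0, 0, -20, 0], [0, 0, -20, 0], [0, 0, -16, 0], [0, 0, 0, 0], [0, 0, 0, 0], [0, 0, 0, 0]]]}}

```text
t: 4.28
ee_pos: [0.5671, -0.1614, 0.1007]
ee_rot: [0.806, -0.592, -0.001, 0.0]
wrist_force: [-0.2, -0.4, -4.2]
gripper_width: 0.519
```

```bash
python3 - <<'E'
from h import *
totool([.565,-.162,.019],-72.5)
shot('wrist','w2');shot('side','s2')
a=cv2.imread('pics/s2.png')[130:330,230:430];cv2.imwrite('pics/s2c.png',cv2.resize(a,None,fx=3,fy=3,interpolation=cv2.INTER_CUBIC))
E
```

```text
t 4.28 pos [ 0.5671 -0.1614  0.1007] xdeg -72.54 shift mm [ 0.1  2.  81.7] F [-0.2 -0.4 -4.2] w 0.519
turn -0.0007
```

View pics/w2.png

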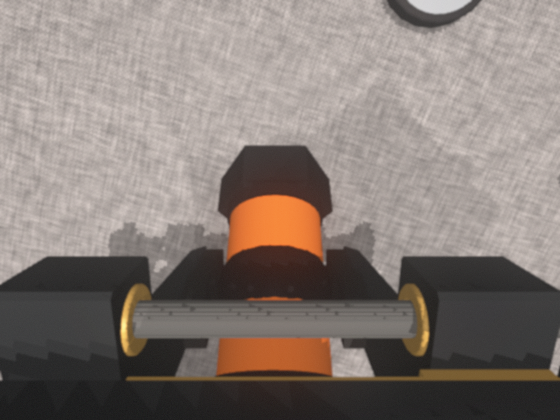

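View pics/s2c.png

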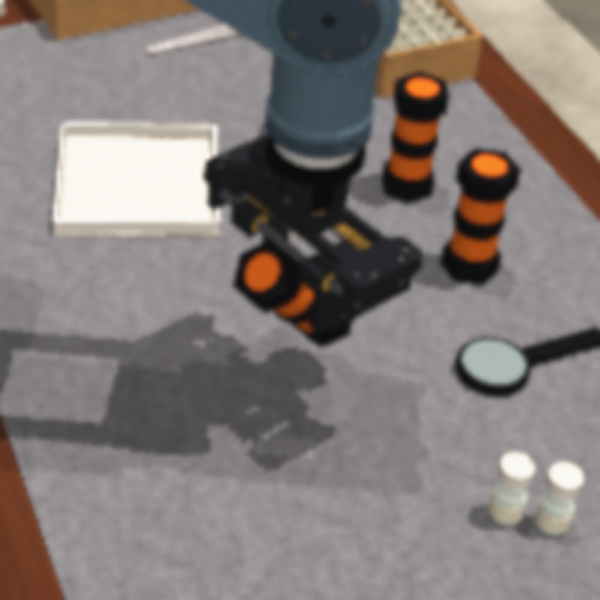

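The far end (world +x, cap near (275,180) in the wrist view) has sunk, and the near end is tipped up at the palm. I'll confirm that with depth.

```bash
python3 - <<'E'
from h import *
for a in [(275,155),(275,185),(275,205),(275,235),(275,285),(275,350)]: print(a,pt('w2',*a).round(4))
# side view: near end disc
for a in [(230+262//3,130+272//3),(230+300//3,130+300//3)]: print('side',pt('s2',*a).round(4))
print(robot.state()['torque'],robot.state()['wrist_force'])
E
```

```text
(275, 155) [ 0.6149 -0.1452  0.0794]
(275, 185) [ 0.6038 -0.1487  0.0893]
(275, 205) [ 0.5971 -0.1508  0.0963]
(275, 235) [ 0.5873 -0.1538  0.1043]
(275, 285) [ 0.5761 -0.1574  0.1238]
(275, 350) [ 0.5617 -0.1619  0.1389]
side [ 0.5258 -0.1736  0.148 ]
side [ 0.5554 -0.1875  0.1199]
[-0.03283326  0.05598764 -0.02756088] [-0.56960705  1.04540616 -3.83779843]
```

The far (+x) end is heavy: the tube slopes about 43° down that way. The tool can't tilt, so I'll lay the canister back down in an arc that keeps the heavy corner in place. Then I'll regrip it loosely by the light cap and tip it up on its heavy foot.

Call:
{"api": "jog_arm", "payload": {"commands": [[[0, 0, 15, 0], [0, 0, 16, 0], [0, 0, 7, 0], [0, 0, 4, 0], [0, 0, 2, 0], [0, 0, 0, 0]]]}}

```text
t: 5.12
ee_pos: [0.5679, -0.1624, 0.0595]
ee_rot: [0.806, -0.591, 0.0, 0.001]
wrist_force: [-6.8, 0.2, 10.2]
gripper_width: 0.519
```

Call:
{"api": "jog_arm", "payload": {"commands": [[[5, 0, 0, 0], [-5, 0, 0, 0]]]}}

```text
t: 5.38
ee_pos: [0.5694, -0.1632, 0.0592]
ee_rot: [0.806, -0.592, 0.002, 0.0]
wrist_force: [0.9, -3.2, 1.0]
gripper_width: 0.522
```

Call:
{"api": "jog_arm", "payload": {"commands": [[[0, 6, 2, 0], [0, 9, 6, 0], [0, 8, 7, 0], [0, 6, 8, 0], [0, 4, 8, 0], [0, 1, 4, 0], [0, 0, 0, 0]]]}}

```text
t: 6.25
ee_pos: [0.535, -0.1716, 0.0223]
ee_rot: [0.806, -0.592, -0.001, -0.0]
wrist_force: [-0.9, -0.3, -2.1]
gripper_width: 0.514
```

```bash
python3 - <<'E'
from h import *
totool([.535,-.171,.022],-72.5)
shot('side','s3');shot('wrist','w3')
a=cv2.imread('pics/s3.png')[130:330,230:430];a=cv2.resize(a,None,fx=2,fy=2,interpolation=cv2.INTER_CUBIC)
b=cv2.resize(cv2.imread('pics/w3.png'),(400,300));b=cv2.copyMakeBorder(b,0,100,0,0,0);cv2.imwrite('pics/s3c.png',np.hstack([a,b]))
E
```

```text
t 6.25 pos [ 0.535  -0.1716  0.0223] xdeg -72.54 shift mm [-0.6 -0.2  0.3] F [-0.9 -0.3 -2.1] w 0.514
turn -0.0006
```

View pics/s3c.png

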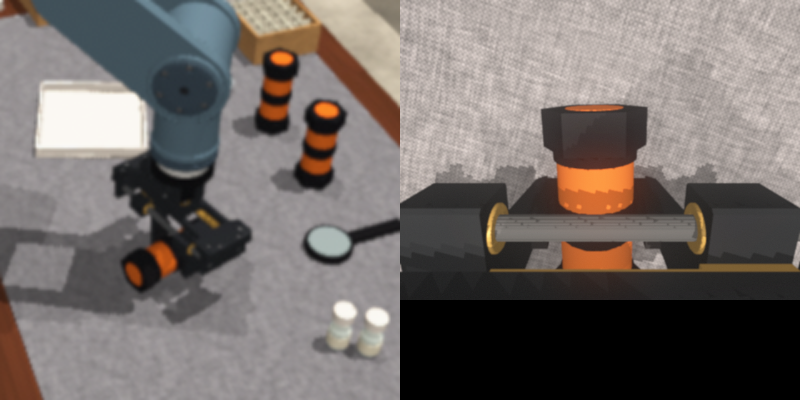

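Call:
{"api": "jog_arm", "payload": {"commands": [[[0, 0, 0, 0], [0, 0, 0, 0], [0, 0, 0, 0], [0, 0, -40, 0], [0, 20, -50, 0], [0, 45, -30, 0], [0, 15, -20, 0], [0, 0, 0, 0]]], "jaw": -1}}

```text
t: 7.35
ee_pos: [0.4595, -0.1969, 0.1646]
ee_rot: [0.806, -0.592, 0.002, -0.0]
wrist_force: [0.4, 0.2, 0.7]
gripper_width: 1.001
```

```bash
python3 - <<'E'
from h import *
totool([.535,-.171,.022],-72.5)
shot('wrist','w4')
E
```

```text
t 7.35 pos [ 0.4595 -0.1969  0.1646] xdeg -72.61 shift mm [ -2.7 -79.4 142.8] F [0.4 0.2 0.7] w 1.001
turn -0.002
```

View pics/w4.png

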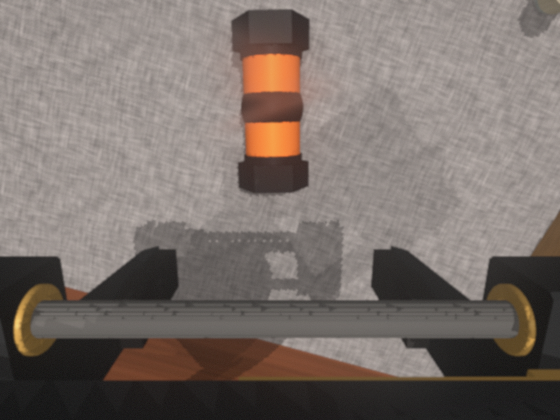

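```bash
python3 - <<'E'
from h import *
c=cloud('w4')
m=(c[...,2]>.025)&(c[...,2]<.07); m[:,:225]=0;m[:,315:]=0;m[200:]=0
q=c[m];r=cv2.minAreaRect(q[:,:2].astype(np.float32));print(len(q),r)
a=np.radians(r[2]);
for ang in (a,):
  ax=np.array([np.cos(ang),np.sin(ang)]);s=(q[:,:2]-r[0])@ax
  for lo in np.arange(-.06,.06,.012):
    k=(s>=lo)&(s<lo+.012); print(lo.round(3),k.sum(),(q[k,:2].mean(0)).round(4),q[k,2].max().round(4),np.percentile(q[k,2],50).round(4), np.ptp((q[k,:2]-r[0])@[-ax[1],ax[0]]).round(4))
E
```

```text
11513 ((0.5298306345939636, -0.1720070093870163), (0.12031654268503189, 0.05546943098306656), 18.37713623046875)
-0.06 1116 [ 0.4787 -0.1893] 0.0523 0.0498 0.0552
-0.048 1139 [ 0.4898 -0.1852] 0.0523 0.0481 0.055
-0.036 940 [ 0.5013 -0.1815] 0.0501 0.0454 0.0441
-0.024 934 [ 0.5128 -0.1776] 0.0493 0.0449 0.041
-0.012 1044 [ 0.5244 -0.1739] 0.0511 0.0463 0.0464
-0.0 1060 [ 0.5354 -0.1702] 0.0512 0.0463 0.046
0.012 1049 [ 0.5469 -0.1663] 0.0491 0.0451 0.0411
0.024 1134 [ 0.5585 -0.1624] 0.0503 0.0453 0.0441
0.036 1517 [ 0.5699 -0.1588] 0.0526 0.048 0.0555
0.048 1571 [ 0.5812 -0.1553] 0.0531 0.0498 0.0554
```

Call:
{"api": "jog_arm", "payload": {"commands": [[[-2, -27, 0, -0.017], [0, 0, 40, 0], [0, 0, 45, 0], [0, 0, 35, 0], [0, 0, 17, 0], [0, 0, 5, 0], [0, 0, 2, 0], [0, 0, 0, 0]]]}}

```text
t: 8.4
ee_pos: [0.485, -0.1864, 0.0197]
ee_rot: [0.811, -0.585, 0.001, -0.0]
wrist_force: [0.2, 0.2, -0.3]
gripper_width: 0.999
```

```bash
python3 - <<'E'
from h import *
totool([.4845,-.1871,.020],-71.6)
E
```

```text
t 8.4 pos [ 0.485  -0.1864  0.0197] xdeg -71.56 shift mm [ 0.5  0.7 -0.3] F [ 0.2  0.2 -0.3] w 0.999
turn 0.0007
```

Call:
{"api": "jog_arm", "payload": {"commands": [[[0, 0, 0, 0], [0, 0, 0, 0], [0, 0, 0, 0], [0, 0, 0, 0], [0, 0, 0, 0]]], "jaw": 1, "squeeze": 10}}

```text
t: 9.02
ee_pos: [0.4843, -0.1861, 0.019]
ee_rot: [0.811, -0.585, 0.0, 0.0]
wrist_force: [-0.6, -1.1, 3.1]
gripper_width: 0.615
```

Call:
{"api": "jog_arm", "payload": {"commands": [[[0, -3, -9, 0], [0, -3, -9, 0], [0, -4, -8, 0], [0, -5, -9, 0], [0, 0, 0, 0]]]}}

```text
t: 9.65
ee_pos: [0.4994, -0.1812, 0.0547]
ee_rot: [0.811, -0.584, 0.001, -0.0]
wrist_force: [-0.5, -0.3, -2.2]
gripper_width: 0.606
```

```bash
python3 - <<'E'
from h import *
totool([.4845,-.1871,.020],-71.6)
shot('side','s5');shot('wrist','w5')
a=cv2.imread('pics/s5.png')[130:330,230:430];a=cv2.resize(a,None,fx=2,fy=2,interpolation=cv2.INTER_CUBIC)
b=cv2.resize(cv2.imread('pics/w5.png'),(400,300));b=cv2.copyMakeBorder(b,0,100,0,0,0);cv2.imwrite('pics/s5c.png',np.hstack([a,b]))
E
```

```text
t 9.65 pos [ 0.4994 -0.1812  0.0547] xdeg -71.52 shift mm [ 0.9 16.  34.7] F [-0.5 -0.3 -2.2] w 0.606
turn 0.0013
```

View pics/s5c.png

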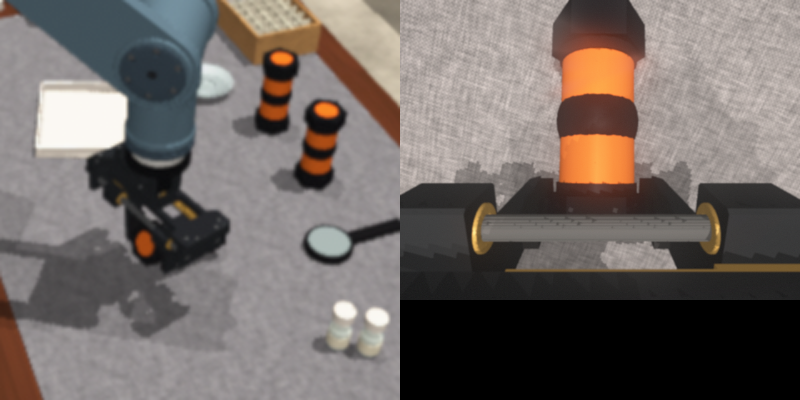

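The tilt-up is working: the heavy cap stays on the mat while the light cap rises in the jaws. I'll continue the arc.

Call:
{"api": "jog_arm", "payload": {"commands": [[[0, -6, -8, 0], [0, -6, -8, 0], [0, -7, -6, 0], [0, -8, -6, 0], [0, -8, -5, 0], [0, -8, -5, 0], [0, -9, -4, 0], [0, -9, -3, 0]]]}}

```text
t: 10.75
ee_pos: [0.5568, -0.1615, 0.0986]
ee_rot: [0.811, -0.585, -0.0, -0.0]
wrist_force: [0.6, -0.1, -2.5]
gripper_width: 0.609
```

Call:
{"api": "jog_arm", "payload": {"commands": [[[0, -9, -2, 0], [0, -10, -2, 0], [0, -10, -1, 0], [0, -9, 0, 0], [0, 0, 0, 0]]]}}

```text
t: 11.38
ee_pos: [0.5928, -0.1495, 0.1035]
ee_rot: [0.811, -0.584, -0.0, -0.0]
wrist_force: [0.3, -0.2, -4.9]
gripper_width: 0.606
```

```bash
python3 - <<'E'
from h import *
totool([.610,-.146,.104],-71.6)
shot('side','s6');shot('wrist','w6')
a=cv2.imread('pics/s6.png')[130:330,230:430];a=cv2.resize(a,None,fx=2,fy=2,interpolation=cv2.INTER_CUBIC)
b=cv2.resize(cv2.imread('pics/w6.png'),(400,300));b=cv2.copyMakeBorder(b,0,100,0,0,0);cv2.imwrite('pics/s6c.png',np.hstack([a,b]))
E
```

```text
t 11.38 pos [ 0.5928 -0.1495  0.1035] xdeg -71.53 shift mm [  2.1 -17.4  -0.5] F [ 0.3 -0.2 -4.9] w 0.606
turn 0.0012
```

View pics/s6c.png

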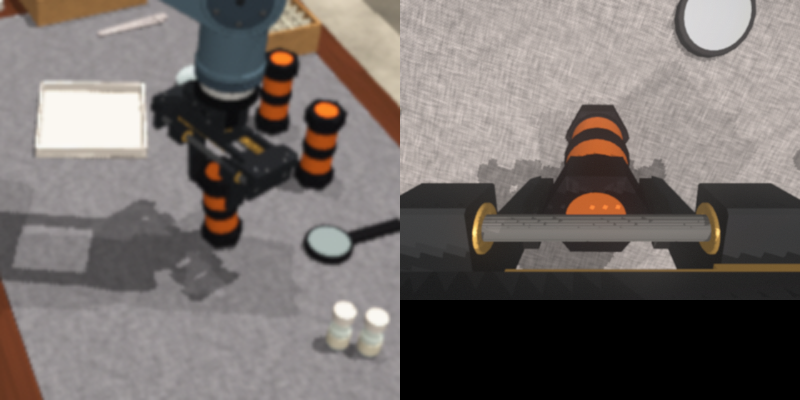

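Call:
{"api": "jog_arm", "payload": {"commands": [[[0, -5, 1, 0], [0, -5, 1, 0], [0, -3, 1, 0], [0, 0, 1, 0], [0, 0, 0, 0]]]}}

```text
t: 12.1
ee_pos: [0.6059, -0.1461, 0.1015]
ee_rot: [0.811, -0.585, 0.001, -0.0]
wrist_force: [-1.2, 0.7, 6.5]
gripper_width: 0.61
```

```bash
cat > lean.py <<'E'
from h import *
import sys
n=sys.argv[1]
totool([.610,-.146,.104],-71.6)
shot('side','s'+n);shot('wrist','w'+n)
x=int(sys.argv[2]);y=int(sys.argv[3])
a=cv2.imread(f'pics/s{n}.png')[y:y+200,x:x+200];a=cv2.resize(a,None,fx=2,fy=2,interpolation=cv2.INTER_CUBIC)
b=cv2.resize(cv2.imread(f'pics/w{n}.png'),(400,300));b=cv2.copyMakeBorder(b,0,100,0,0,0);cv2.imwrite(f'pics/s{n}c.png',np.hstack([a,b]))
E
python3 lean.py 7 230 130
```

```text
t 12.1 pos [ 0.6059 -0.1461  0.1015] xdeg -71.56 shift mm [ 1.2 -3.9 -2.5] F [-1.2  0.7  6.5] w 0.61
turn 0.0008
```

View pics/s7c.png

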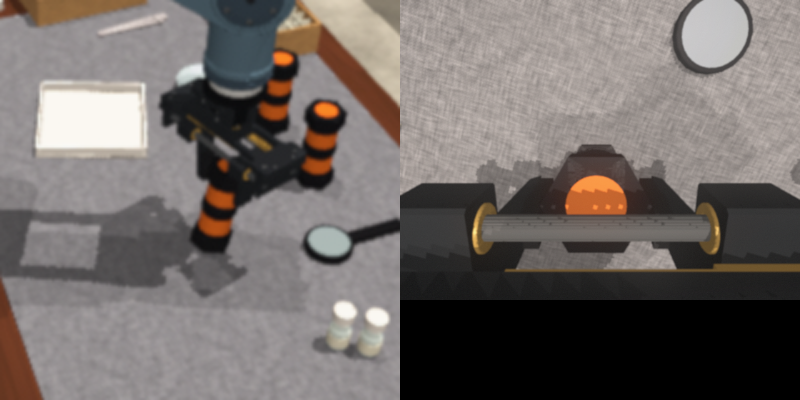

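```bash
cat > plane.py <<'E'
from h import *
import sys
n=sys.argv[1]
for fn in ['w'+n]:
    im,d,K,R,t=load(fn);c=cloud(fn)
    hsv=cv2.cvtColor(im,cv2.COLOR_RGB2HSV)
    m=((hsv[...,0]<20)&(hsv[...,1]>150)&(hsv[...,2]>110)).astype(np.uint8)
    k,l,st,ce=cv2.connectedComponentsWithStats(m)
    for i in range(1,k):
        if st[i,4]<250: continue
        q=c[l==i];mu=np.median(q,0);q=q[np.linalg.norm(q-mu,axis=1)<.03]
        for _ in range(3):
            mu=q.mean(0);nn=np.linalg.svd(q-mu,full_matrices=False)[2][2];nn*=np.sign(nn[2]);r=(q-mu)@nn;q=q[abs(r)<2.0*r.std()+1e-4]
        print(fn,ce[i].round(0),st[i,4],'mean',mu.round(4),'normal',nn.round(3),'lean',np.degrees(np.arccos(nn[2])).round(1),'rms',r.std().round(4))
E
python3 plane.py 6; python3 plane.py 7
```

```text
w6 [277. 176.] 913 mean [ 0.6276 -0.1379  0.0504] normal [0.945 0.29  0.149] lean 81.4 rms 0.002
w6 [276. 208.] 1417 mean [ 0.6199 -0.1398  0.0917] normal [0.951 0.295 0.093] lean 84.7 rms 0.0016
w6 [274. 287.] 2005 mean [ 0.6014 -0.145   0.1281] normal [-0.2   -0.055  0.978] lean 12.0 rms 0.0004
w7 [274. 276.] 3961 mean [ 0.6178 -0.1406  0.1241] normal [0.162 0.055 0.985] lean 9.9 rms 0.0005
```

Call:
{"api": "jog_arm", "payload": {"commands": [[[0, 3, -2, 0], [0, 4, -1, 0], [0, 0, 0, 0], [0, 0, 0, 0]]]}}

```text
t: 12.7
ee_pos: [0.5977, -0.1479, 0.1023]
ee_rot: [0.811, -0.585, -0.0, 0.0]
wrist_force: [-0.4, -0.3, -3.5]
gripper_width: 0.604
```

```bash
python3 lean.py 8 230 130; python3 plane.py 8
```

```text
t 12.7 pos [ 0.5977 -0.1479  0.1023] xdeg -71.57 shift mm [  2.1 -12.3  -1.7] F [-0.4 -0.3 -3.5] w 0.604
turn 0.0005
w8 [274. 279.] 3342 mean [ 0.6086 -0.1427  0.1254] normal [0.04  0.021 0.999] lean 2.6 rms 0.0005
```

Upright to within 2.6°. Next I'll grip firmly, lift and carry.

Call:
{"api": "jog_arm", "payload": {"commands": [[[0, 0, 0, 0], [0, 0, 0, 0], [0, 0, 0, 0], [0, 0, -4, 0], [0, 0, -12, 0], [0, 0, -20, 0], [0, 0, -16, 0], [0, 0, -6, 0]]], "squeeze": 45}}

```text
t: 13.8
ee_pos: [0.599, -0.1484, 0.1632]
ee_rot: [0.811, -0.585, 0.002, -0.0]
wrist_force: [-0.6, -0.2, -4.2]
gripper_width: 0.592
```

```bash
python3 lean.py 9 230 130; python3 plane.py 9
```

```text
t 13.8 pos [ 0.599  -0.1484  0.1632] xdeg -71.56 shift mm [  1.1 -11.   59.3] F [-0.6 -0.2 -4.2] w 0.592
turn 0.0006
w9 [277. 194.] 311 mean [ 0.6233 -0.1405  0.1034] normal [-0.958 -0.281  0.06 ] lean 86.5 rms 0.0013
w9 [275. 211.] 413 mean [ 0.6234 -0.1393  0.1456] normal [-0.951 -0.293  0.099] lean 84.3 rms 0.0008
w9 [274. 281.] 3070 mean [ 0.6094 -0.1433  0.1866] normal [-0.008  0.013  1.   ] lean 0.9 rms 0.0005
```

View pics/s9c.png

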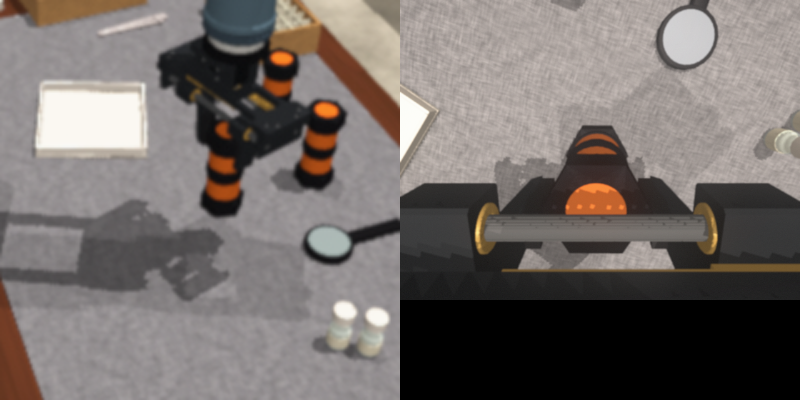

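Lifted and hanging within 1° of vertical, heavy end down. Carrying it to the tray.

Call:
{"api": "jog_arm", "payload": {"commands": [[[-15, -1, 0, 0], [-30, -2, 0, 0], [-40, -2, 0, 0], [-45, -2, 0, 0], [-45, -2, 0, 0], [-45, -2, 0, 0], [-40, -2, 0, 0], [-22, -2, 0, 0]]]}}

```text
t: 14.9
ee_pos: [0.5208, 0.127, 0.1597]
ee_rot: [0.812, -0.584, -0.001, 0.0]
wrist_force: [0.7, -0.1, -4.5]
gripper_width: 0.588
```

Call:
{"api": "jog_arm", "payload": {"commands": [[[-10, 0, 0, 0], [0, 0, 0, 0], [0, 0, 0, 0]]]}}

```text
t: 15.28
ee_pos: [0.52, 0.1331, 0.1606]
ee_rot: [0.811, -0.585, 0.0, 0.0]
wrist_force: [0.6, -0.5, -3.5]
gripper_width: 0.589
```

```bash
python3 lean.py 10 210 80; python3 plane.py 10; python3 -c "
from h import *
totool([.521,.135,.106],-71.6)"
```

```text
t 15.28 pos [0.52   0.1331 0.1606] xdeg -71.6 shift mm [293.2   2.7  56.7] F [ 0.6 -0.5 -3.5] w 0.589
turn -0.0
w10 [278. 211.] 267 mean [0.5451 0.1412 0.1439] normal [-0.966 -0.257  0.024] lean 88.6 rms 0.0004
w10 [274. 281.] 2998 mean [0.5306 0.1381 0.1841] normal [-0.014  0.001  1.   ] lean 0.8 rms 0.0005
t 15.38 pos [0.5201 0.133  0.1607] xdeg -71.64 shift mm [-1.7 -1.5 54.7] F [-0.7 -0.2 -3.8] w 0.59
turn -0.0006
```

View pics/s10c.png

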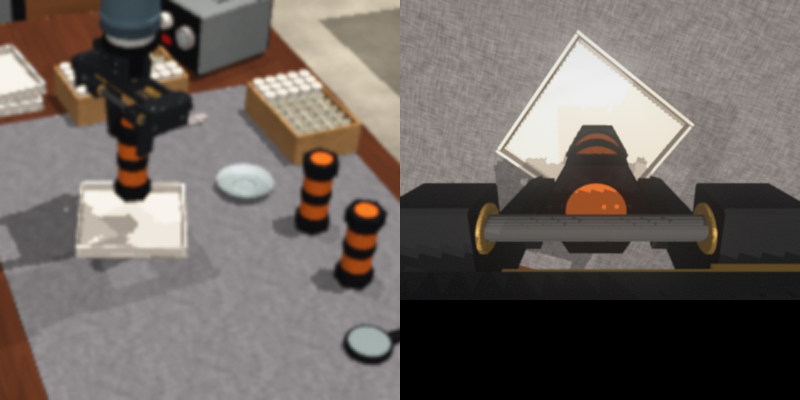

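Call:
{"api": "jog_arm", "payload": {"commands": [[[-1, -1, 10, 0], [0, 0, 14, 0], [0, 0, 12, 0], [0, 0, 7, 0], [0, 0, 4, 0], [0, 0, 2, 0], [0, 0, 0, 0]]]}}

```text
t: 16.25
ee_pos: [0.5207, 0.1351, 0.1119]
ee_rot: [0.811, -0.585, 0.0, -0.0]
wrist_force: [0.6, -0.5, -4.0]
gripper_width: 0.59
```

Call:
{"api": "jog_arm", "payload": {"commands": [[[0, 0, 1, 0], [0, 0, 1, 0], [0, 0, 1, 0], [0, 0, 0, 0]]]}}

```text
t: 16.75
ee_pos: [0.5204, 0.1351, 0.1086]
ee_rot: [0.811, -0.585, -0.0, 0.0]
wrist_force: [-0.2, -0.0, -4.0]
gripper_width: 0.591
```

Call:
{"api": "jog_arm", "payload": {"commands": [[[0, 0, 1, 0], [0, 0, 0, 0], [0, 0, 1, 0], [0, 0, 0, 0]]]}}

```text
t: 17.25
ee_pos: [0.5204, 0.1351, 0.1066]
ee_rot: [0.811, -0.585, -0.0, 0.0]
wrist_force: [-0.6, 0.6, -4.3]
gripper_width: 0.592
```

Call:
{"api": "jog_arm", "payload": {"commands": [[[0, 0, 0.7, 0], [0, 0, 0, 0]]]}}

```text
t: 17.5
ee_pos: [0.5205, 0.1351, 0.106]
ee_rot: [0.811, -0.585, -0.0, 0.0]
wrist_force: [-0.5, -0.1, -3.9]
gripper_width: 0.587
```

Call:
{"api": "jog_arm", "payload": {"commands": [[[0, 0, 0.7, 0], [0, 0, 0, 0], [0, 0, 0.7, 0], [0, 0, 0, 0]]]}}

```text
t: 18.0
ee_pos: [0.5204, 0.1351, 0.1045]
ee_rot: [0.811, -0.585, -0.0, 0.0]
wrist_force: [-0.2, -0.1, -3.9]
gripper_width: 0.586
```

Call:
{"api": "jog_arm", "payload": {"commands": [[[0, 0, 0.6, 0], [0, 0, 0, 0]]]}}

```text
t: 18.25
ee_pos: [0.5205, 0.1351, 0.104]
ee_rot: [0.811, -0.585, -0.0, 0.0]
wrist_force: [-0.7, 0.3, -4.9]
gripper_width: 0.588
```

Call:
{"api": "jog_arm", "payload": {"commands": [[[0, 0, 0.8, 0], [0, 0, 0, 0], [0, 0, 0, 0]]]}}

```text
t: 18.62
ee_pos: [0.5208, 0.1351, 0.1035]
ee_rot: [0.811, -0.585, 0.0, -0.0]
wrist_force: [-0.0, -0.6, -0.6]
gripper_width: 0.589
```

Call:
{"api": "jog_arm", "payload": {"commands": [[[0, 0, 0.8, 0], [0, 0, 0, 0], [0, 0, 0, 0]]]}}

```text
t: 19.0
ee_pos: [0.5213, 0.1351, 0.1034]
ee_rot: [0.811, -0.585, 0.001, -0.001]
wrist_force: [-1.2, 0.2, 5.7]
gripper_width: 0.587
```

```bash
python3 lean.py 11 210 80; python3 plane.py 11
```

```text
t 19.0 pos [0.5213 0.1351 0.1034] xdeg -71.57 shift mm [294.7   4.8  -0.5] F [-1.2  0.2  5.7] w 0.587
turn 0.0006
w11 [274. 281.] 3017 mean [0.5318 0.1401 0.1269] normal [-0.006  0.002  1.   ] lean 0.4 rms 0.0005
```

View pics/s11c.png

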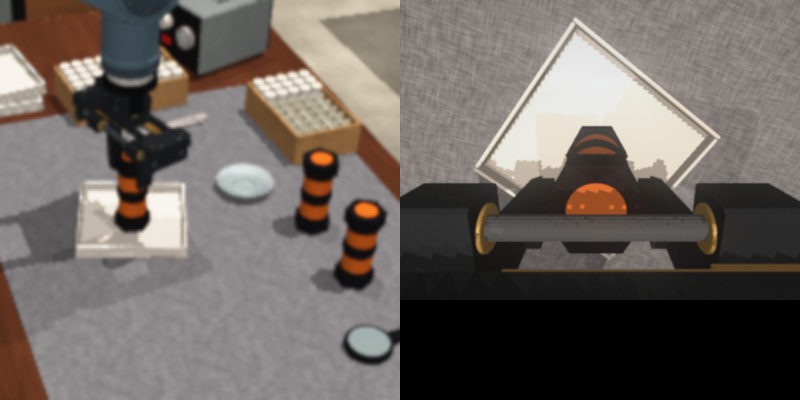

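Seated on the tray floor, with a lean of 0.4°. Now to release and retreat upward.

Call:
{"api": "jog_arm", "payload": {"commands": [[[0, 0, -0.8, 0], [0, 0, 0, 0], [0, 0, 0, 0]]], "squeeze": 10}}

```text
t: 19.48
ee_pos: [0.5208, 0.135, 0.1033]
ee_rot: [0.811, -0.585, 0.0, -0.0]
wrist_force: [0.1, -2.1, 0.9]
gripper_width: 0.61
```

Call:
{"api": "jog_arm", "payload": {"commands": [[[0, 0, 0, 0], [0, 0, 0, 0], [0, 0, 0, 0], [0, 0, 0, 0]]], "jaw": -1}}

```text
t: 19.98
ee_pos: [0.5204, 0.1352, 0.1031]
ee_rot: [0.811, -0.585, -0.0, 0.0]
wrist_force: [0.2, 0.0, 0.2]
gripper_width: 0.997
```

Call:
{"api": "jog_arm", "payload": {"commands": [[[0, 0, -10, 0], [0, 0, -20, 0], [0, 0, -40, 0], [0, 0, -40, 0], [0, 20, -20, 0], [0, 40, 0, 0], [0, 20, 0, 0], [0, 0, 0, 0]]]}}

```text
t: 20.98
ee_pos: [0.4441, 0.1097, 0.2341]
ee_rot: [0.811, -0.585, 0.001, -0.0]
wrist_force: [0.2, -0.2, 0.2]
gripper_width: 1.0
```

```bash
python3 lean.py 12 210 80; python3 plane.py 12; python3 -c "
from h import *
shot('top','top2')"
```

```text
t 20.98 pos [0.4441 0.1097 0.2341] xdeg -71.59 shift mm [294.9 -76.5 130.3] F [ 0.2 -0.2  0.2] w 1.0
turn 0.0003
w12 [208. 360.] 335 mean [ 0.2097  0.1197 -0.0004] normal [-0.017 -0.005  1.   ] lean 1.0 rms 0.0006
```

View pics/s12c.png

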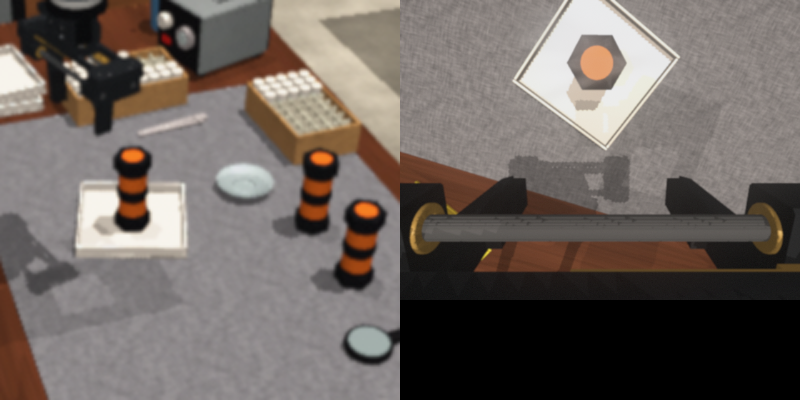

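View pics/top2.png

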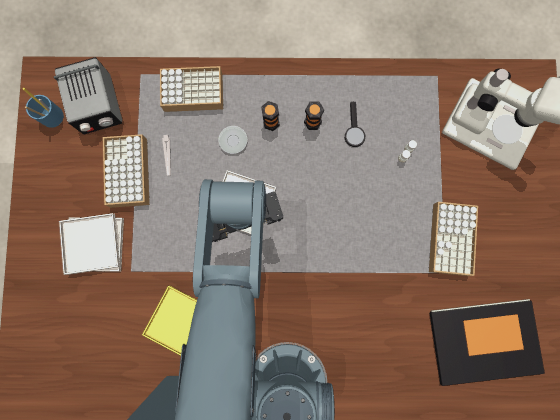

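The canister stands upright in the white tray, near its centre. The top view shows the other items where they were, and the gripper is clear.

```bash
python3 -c "
from h import *
a=load('top0')[0].astype(int);b=load('top2')[0].astype(int)
for n,(x,y,w,h) in dict(b=(258,98,24,34),c=(302,98,24,34),petri=(215,122,34,34),loupe=(342,98,26,50),forceps=(158,130,18,50),vials=(396,136,24,30)).items(): print(n,np.abs(a-b)[y:y+h,x:x+w].mean().round(2))
print(robot.hand_in())"
```

```text
b 5.26
c 5.19
petri 7.05
loupe 6.25
forceps 7.03
vials 6.82
the job is handed in; nothing more can be done
None
```

The canister is standing upright, heavy end down, near the centre of the white tray, and the job is handed in (about 21 s of the 45 s allowed).

- **Finding the heavy end:** I gripped the collar at 20 N and lifted. The far end (away from the robot) sank to about 43°, so that end is the heavy one.
- **Placing it:** The tool could not tilt, so I laid the canister back on the mat, about 35 mm nearer the robot. I then gripped the light cap at 10 N, tipped it up onto its heavy foot, carried it at 45 N and lowered it into the tray.
- **Misstep while tipping:** The tilt overshot to a lean of about 10°. I corrected it before lifting.

**Last checks**
- **Lean:** It was 0.4° just before I let go. The automatic measurement did not pick up the canister after release, so upright after letting go rests on the pictures.
- **Gripper:** It was clear of everything, and the wrist force read near zero.
- **Other items:** In the top view they look unmoved. A pixel comparison with the first picture gave small differences of similar size (5 to 7 grey levels) for all of them. I did not measure their positions again.

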